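Prop the sprung catch open and take the bottle out of the clamp

ROBOT

A 6-joint arm with a two-finger parallel gripper is mounted at the origin on a cart in front of the work surface, level with it; the furniture and walls round the work are solid. World frame = base frame: x ahead of the robot, y to its left, z up, the work surface at z = 0. Lengths are in m, angles in rad, forces in N, time in s.
With the tool pointing down it reaches from about 0.25 to 0.725 m from the base axis. Payload 9.7 kg.
Tool frame: the origin (TCP) lies between the finger pads; the fingertips stand 14 mm ahead of it and the grasp point (between the pads) lies 5 mm behind it; y points along the fingers, z is the direction in which the jaws open and shut, and the axes are right-handed (so a half turn about y gives the same grasp; the last joint's range is limited). The gripper opens to 85 mm and grips with 20 to 120 N. Pads are 22 mm wide; open, the fingers measure 114 mm over their backs; the gripper's body (76 mm by 85 mm) begins 54 mm behind the grasp point. The pads swing forward as they close: fully open they stand 13 mm farther back than shut.
Start: joints at [1.232, 0.087, 0.176, 1.66, 0, 1.571], TCP at [0.183, 0.519, 0.245] pointing down, gripper open.
Joint ranges: [-3.13, 3.13], [-0.85, 1.81], [-1.15, 1.24], [-2.2, 2.28], [-1.44, 1.52], [-3.14, 3.14]. Speed limits (rad/s): [2.22, 2.22, 2.57, 3.14, 3.14, 3.14].

INTERFACE

Orientations are given as a unit quaternion [x, y, z, w].
In Python, from bench import * gives the robot as it stands. Calls block until the motion is done:
- reach(position, orientation): joint-space move of the TCP to a pose.
- move_l(position, rot=None, velocity=0.15, until_force=None): straight line of the TCP; rot=None keeps the orientation; velocity is the mean speed in m/s. With until_force (N) it stops when the force on the tool has changed by that much, and returns True; else False.
- move_j(angles): joint-space move.
- grip(opening, grasp_force=None): finger opening in m; grasp_force is the grip in N (None keeps the last); returns when the fingers have stopped.
- wait(seconds).
- ik(position, orientation): joint angles nearest the present ones, or None.
- read_state(): the state.
- read_camera(name): name is "side" or "top"; returns the picture (420x560x3 uint8, red, green, blue); there is no depth.
- camera_info(name): a dict with "fx", "fy", "cx", "cy" (pixels), "k1" (the pictures are not rectified: a ray, as slopes to the right and down, at radius r is drawn at 1 + k1 r^2 times it, then the intrinsics apply), "eye" and "rotation" of the camera in the world. Camera axes: x right, y down, z forward; pixel columns grow to the right and rows downward; lengths in m; the calibration is good to about 2 mm. A picture is of the moment at which its call begins. camera_info takes no time and is no camera call.
A pose or a line that the arm cannot do raises IKError and nothing moves.
- job_done(): hands the job in, once; it reports no verdict.
The state is a dict: "t": time; "joint_pos": joint angles; "dq": joint speeds; "joint_torque": joint torques, N m; "ee_pos": TCP position; "eef_rot": TCP orientation; "contact_force": force on the tool from outside, world axes, zero at the start; "ft_torque": the same for the moment, N m; "grip_width": finger opening in m.
Only numpy, scipy, OpenCV 4.12 (cv2) and the standard library are available. Lean on these libraries where they do the work, as an engineer would, in place of code of your own. Each camera call takes 0.05 s, during which the arm holds its last target.

TASK

The bottle in the clamp is held down by a sprung catch. Push the thick grey prop, foot down, fully into the gap of the clamp so that it keeps the catch drawn back, then lift the bottle out and stand it upright on the floor of the steel tray. Leave the prop in the gap, and leave the thin prop where it is.

Things in the scene. Friction and masses are not known exactly. Their poses are not given: they have to be found in the camera images.
- clamp: Bottle clamp, fixed: aluminium base plate 212 x 80 x 6 mm. Origin on the worktop under the bottle's seat; x runs along the base from bottle to spring, z up. Round the seat a collar 28 mm high, bore 50 mm. A fixed post (34 mm wide, 78 mm high) at x = 80 to 88 mm; the gap for the prop lies behind it, from its face at x = 88 to the catch's cross-piece. Spring wall at x = 168 to 174, 56 mm high.
- catch (a joint): Dark steel sprung catch; slides along the clamp's +x, away from the bottle, 0 (shut) to 0.027 m. The spring pushes it shut with 4 N at 0, 7 N at 0.021. Behind the gap its cross-piece has its upright face at x = 110 mm when shut, 42 mm high; above it a steep lead-in slopes back to x = 130, 82 mm high. Side bars 52 mm apart, tops 46 mm high, pass beside the gap. Heights are above the worktop.
- nose_tip (a point): Tip of the catch's flat nose, on its upper side: a steel strip 22 mm wide, 121 to 126.5 mm above the worktop, which when shut reaches over the bottle's cap as far as its axis and so keeps the bottle in. An 8 mm thick column 44 mm behind the tip carries it. With the catch at 0.021 the tip is 21 mm short of the bottle's axis and the bottle comes out straight up.
- gap (a point): Point in the gap on the base plate, 6 mm above the worktop, 25 mm behind the post (clamp x = 113 mm, y = 0). Prop centred over it, its thickness along the clamp's x: pushed straight down (5 to 20 N) it drives the catch back until its foot stands on the base plate. Let go, the spring may slide it up to 4 mm towards the post.
- prop_center (a point): The thick prop, at its centre, 52.5 mm above its foot: a loose grey plastic block 42 mm thick (its x), 32 mm wide (its y, the sides to grasp), 105 mm high (z), 120 g, standing upright, foot down, on the worktop. In its lowest 26 mm its thickness tapers to 20 mm at the foot. It is the same turned by half a turn.
- thin_prop_center (a point): The thin prop, at its centre, 52.5 mm above its foot: looks alike but only 24 mm thick (x), 32 mm wide (y), 105 mm high. Too thin to clear the catch; a bystander.
- bottle_center (a point): The capped white bottle in the clamp, at its centre, 56 mm above its underside: body 46 mm in diameter, 112 mm high, about 55 g. The body is straight up to 70 mm, then a shoulder narrows to the neck; the ribbed cap, 24 mm in diameter, spans 87 to 110 mm above its underside; grasp it over its whole height. It stands in the collar on the base plate, its underside 6 mm above the worktop.
- tray: Low steel tray, fixed, 130 x 130 mm, rim 14 mm high, wall and floor 4 mm. Origin at the centre of its underside, on the worktop; x and y along its sides.
Things that resemble listed ones, but are neither listed nor needed, are in the scene too. What is shaped like the part that bears prop_center but yellow is not meant.

How it is judged:
By the outcome, as a careful person would: the job done as asked, in the order asked, and still so for the second after the job is handed in, with the robot touching nothing.
It also fails if it takes over 54 s, if anything falls off the work surface, if the arm or the gripper's body presses on something with over 40 N, if the wrist force passes 120 N, or if a joint passes its speed limit or range.

## Working session

There is one attempt and no reset: what is moved stays moved. The work goes in short steps, each a Python script; the robot and the scene stay as the last script left them, time stands still between calls to the robot, and variables do not carry over. Pictures are saved under pics/ and viewed, and the job is handed in when it is done.

```bash
mkdir -p pics; ls
python3 - <<'E'
from bench import *
import cv2
for n in("top","side"):
    im=read_camera(n); cv2.imwrite(f"pics/{n}0.png",im[:,:,::-1]); print(n,camera_info(n))
s=read_state();print(s)
E
```

```text
pics
top {'fx': 508.3495447845875, 'fy': 508.3495447845875, 'cx': 287.51864694571015, 'cy': 207.7530608323106, 'k1': -0.017305984941230333, 'eye': array([ 0.45207481, -0.15850028,  1.05918159]), 'rotation': array([ 0.7156498 , -0.69687016,  0.03784138, -0.02802436])}
side {'fx': 458.37120484155815, 'fy': 458.37120484155815, 'cx': 275.7144303733107, 'cy': 211.1566342033795, 'k1': -0.07780528128908913, 'eye': array([ 0.94958539, -0.62268165,  0.71269968]), 'rotation': array([ 0.86883062,  0.31795209, -0.13066484, -0.35632362])}
{'t': 0.1, 'joint_pos': array([ 1.23200659e+00,  8.74116845e-02,  1.75216978e-01,  1.65980368e+00,
       -1.00879748e-05,  1.57080870e+00]), 'dq': array([-0.00065233, -0.00225844,  0.00023498, -0.0023391 , -0.00010576,
        0.00135754]), 'joint_torque': array([-9.77792661e-04, -5.21556830e+01,  4.65655589e+01,  1.60131668e-02,
       -4.01794318e-05,  1.37431928e-05]), 'ee_pos': array([0.18273011, 0.51855784, 0.24465217]), 'eef_rot': array([ 0.69740459, -0.11928066,  0.1191444 , -0.69656556]), 'contact_force': array([-0.76905483, -0.44180564, -0.25467186]), 'ft_torque': array([-0.00654259, -0.02265605, -0.01287883]), 'grip_width': 0.08563948190613213}
```

View pics/top0.png

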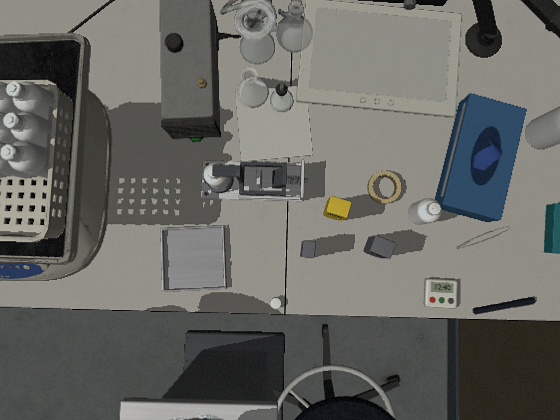

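View pics/side0.png

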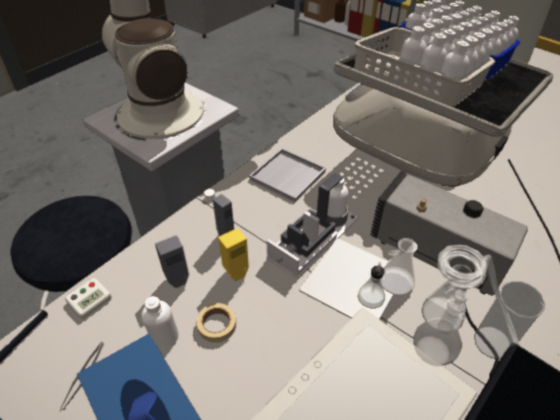

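Top view: two grey blocks at (308,248) and (380,245), and a yellow block at (338,208). The clamp runs from the bottle at about (215,177) to the spring at about (305,180), and the tray is at (195,257). I'll enlarge these.

```bash
cat > h.py <<'E'
import numpy as np, cv2
from scipy.spatial.transform import Rotation as R
from bench import *
def cam(n):
    c=camera_info(n); K=np.array([[c['fx'],0,c['cx']],[0,c['fy'],c['cy']],[0,0,1.]])
    return K,np.array([c['k1'],0,0,0,0.]),np.array(c['eye']),R.from_quat(c['rotation']).as_matrix()
def ray(n,uv):
    K,d,e,M=cam(n); p=cv2.undistortPoints(np.array(uv,float).reshape(-1,1,2),K,d).reshape(-1,2)
    return e,np.c_[p,np.ones(len(p))]@M.T
def onz(n,uv,z):
    e,r=ray(n,uv); return e+r*((z-e[2])/r[:,2])[:,None]
def proj(n,P):
    K,d,e,M=cam(n); P=(np.array(P,float).reshape(-1,3)-e)@M
    return cv2.projectPoints(P.reshape(-1,1,3),np.zeros(3),np.zeros(3),K,d)[0].reshape(-1,2)
E
python3 - <<'E'
from h import *
t=cv2.imread('pics/top0.png');s=cv2.imread('pics/side0.png')
cv2.imwrite('pics/c1.png',cv2.resize(t[150:310,150:440][:, :],None,fx=2.7,fy=2.7,interpolation=cv2.INTER_CUBIC))
cv2.imwrite('pics/c2.png',cv2.resize(s[140:310,140:380],None,fx=3.3,fy=3.3,interpolation=cv2.INTER_CUBIC))
print(onz('top',[(308,248),(380,245),(338,208),(215,177),(305,180),(195,257)],0))
print(proj('side',[0.,0,0]))
E
```

```text
[[ 0.46840435 -0.21668316  0.        ]
 [ 0.47851889 -0.36679942  0.        ]
 [ 0.55362126 -0.27774596  0.        ]
 [ 0.6119658  -0.01793273  0.        ]
 [ 0.61090592 -0.20720419  0.        ]
 [ 0.44367834  0.01687333  0.        ]]
[[160.38327393 113.13324394]]
```

View pics/c1.png

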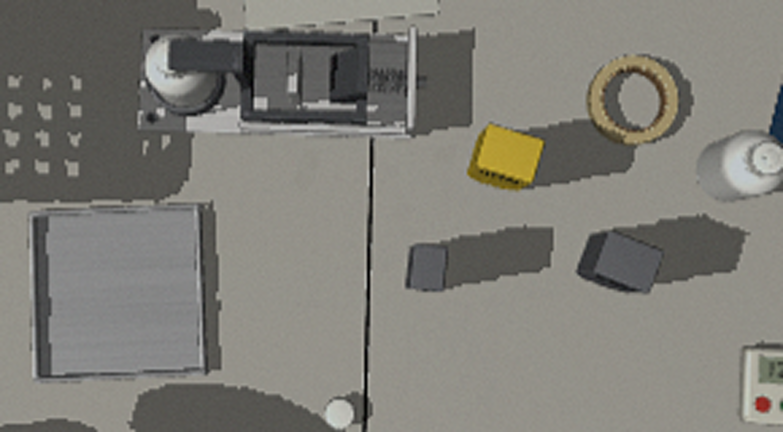

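View pics/c2.png

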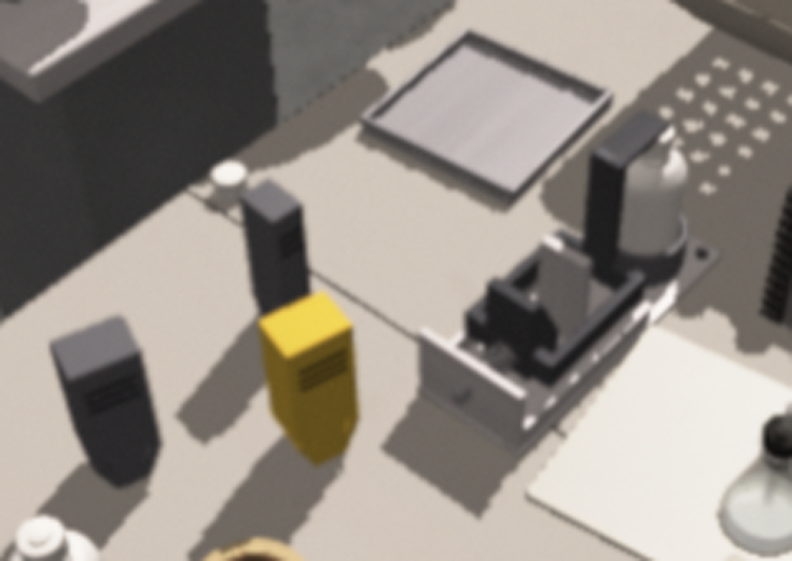

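Candidates: top (380,245) is grey with a large top face; top (308,248) is grey with a narrow top face; top (338,208) is yellow. The grey (380,245) block is the thick prop and (308,248) the thin one. I'll check that by measuring the top faces at z=0.105.

Run:
```python
from h import *
t=cv2.imread('pics/top0.png')
c=t[225:265,290:410]
hsv=cv2.cvtColor(t,cv2.COLOR_BGR2HSV)
g=t.astype(int)
for name,(x0,y0,x1,y1) in dict(thick=(362,228,400,262),thin=(296,236,322,260)).items():
    roi=g[y0:y1,x0:x1]
    print(name); 
    d=(roi[:,:,0]-roi[:,:,2]); v=roi.mean(2)
    for th in [(58,100)]:
        m=((v>60)&(v<115)&(d>3)).astype(np.uint8)
        n,l,st,ce=cv2.connectedComponentsWithStats(m)
        k=1+np.argmax(st[1:,4]); m=(l==k).astype(np.uint8)
        cs,_=cv2.findContours(m,cv2.RETR_EXTERNAL,cv2.CHAIN_APPROX_NONE)
        r=cv2.minAreaRect(cs[0]); b=cv2.boxPoints(r)+[x0,y0]
        P=onz('top',b,0.105); print(st[k],b.round(1).tolist(),'\n',P.round(4).tolist(),[round(float(np.linalg.norm(P[i]-P[(i+1)%4])),4) for i in range(4)],P.mean(0))
def big(x0,y0,x1,y1,f,n): cv2.imwrite(n,cv2.resize(t[y0:y1,x0:x1],None,fx=f,fy=f,interpolation=cv2.INTER_NEAREST))
big(360,225,405,265,14,'pics/c3.png'); big(195,150,315,210,6.6,'pics/c4.png')
```

```text
thick
[  8   8  24  22 202] [[369.1, 250.6], [375.1, 234.9], [395.2, 242.6], [389.1, 258.3]] 
 [[0.4648, -0.3257, 0.105], [0.4946, -0.3368, 0.105], [0.4811, -0.3747, 0.105], [0.4514, -0.3635, 0.105]] [0.0318, 0.0403, 0.0318, 0.0402] [ 0.47298936 -0.35015965  0.105     ]
thin
[ 6  6 13 16 81] [[301.7, 255.8], [303.9, 240.6], [315.3, 242.2], [313.1, 257.4]] 
 [[0.4519, -0.1995, 0.105], [0.4805, -0.203, 0.105], [0.478, -0.2243, 0.105], [0.4494, -0.2208, 0.105]] [0.0288, 0.0215, 0.0288, 0.0214] [ 0.46496221 -0.21189667  0.105     ]
```

View pics/c3.png

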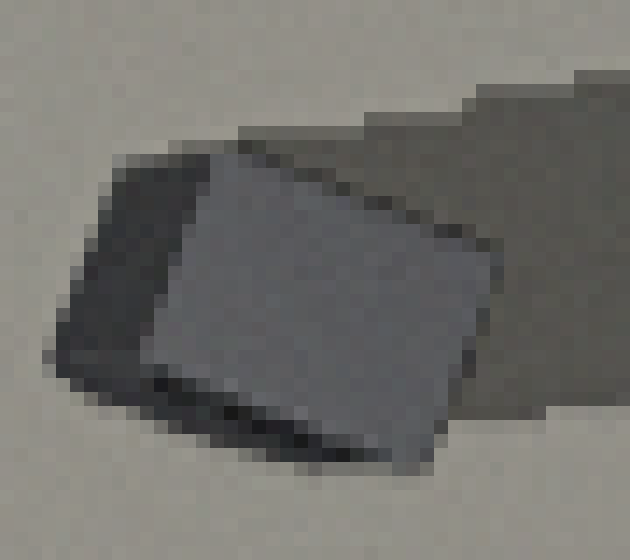

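View pics/c4.png

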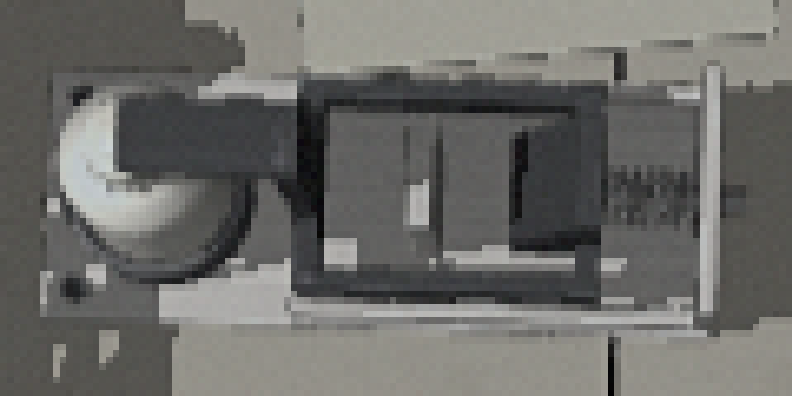

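Thick prop: measured 40x32 mm from pixel centres (about 42x33 with the pixel border), so it's confirmed as thick. Thin prop: 21x29 mm, about 24x31. Next, the clamp features in the top crop: wall top edge, nose tip, side bars and base corners.

Run:
```python
from h import *
c=lambda a:[(x/6.6+195-.5,y/6.6+150-.5) for x,y in a]
def sh(n,a,z):
    P=onz('top',c(a),z); print(n,P[:,:2].round(4).tolist()); return P
w=sh('wall top back edge ends',[(721,66),(719,328)],.056)
w2=sh('wall front',[(703,66),(699,328)],.056)
print(np.linalg.norm(w[0]-w[1]))
n=sh('nose tip corners, root',[(117,92),(117,173),(298,97),(298,180)],.1265)
b=sh('bars outer: TL BL BR TR',[(300,82),(294,295),(600,305),(608,86)],.046)
bp=sh('base BL TL BR',[(40,318),(52,72),(718,333)],.006)
p=sh('post top near/far x',[(441,120),(438,265),(405,127),(405,225)],.078)
cp=sh('crosspiece top back',[(575,118),(575,235)],.082)
# tray corners (c1 crop, scale 2.7 off 150): rim z .014
T=[(x/2.7+150-.5,y/2.7+150-.5) for x,y in [(30,211),(213,203),(208,373),(36,380)]]
P=onz('top',T,.014);print('tray',P.round(4).tolist(),P.mean(0))
print([np.linalg.norm(P[i]-P[(i+1)%4]) for i in range(4)])
```

```text
wall top back edge ends [[0.6438, -0.2012], [0.5639, -0.2024]]
wall front [[0.6437, -0.1957], [0.5638, -0.1964]]
0.07992156389351421
nose tip corners, root [[0.6181, -0.0286], [0.5951, -0.0295], [0.6181, -0.0794], [0.5946, -0.0803]]
bars outer: TL BL BR TR [[0.6371, -0.0731], [0.5716, -0.0735], [0.5711, -0.1665], [0.6386, -0.1672]]
base BL TL BR [[0.5668, 0.0096], [0.6454, 0.0091], [0.5679, -0.2043]]
post top near/far x [[0.6211, -0.1178], [0.5779, -0.1182], [0.6187, -0.1072], [0.5895, -0.1081]]
crosspiece top back [[0.6221, -0.1574], [0.5873, -0.1583]]
tray [[0.5018, 0.0876, 0.014], [0.5117, -0.0511, 0.014], [0.3835, -0.052, 0.014], [0.3749, 0.0769, 0.014]] [0.44297762 0.01532574 0.014     ]
[np.float64(0.13904263719667356), np.float64(0.12820480435731696), np.float64(0.1292468926714269), np.float64(0.12736858652672162)]
```

```bash
cat >> h.py <<'E'
ORG=np.array([.6052,-.0288,0]); AX=np.array([-0.001,-1,0]); AX/=np.linalg.norm(AX); AY=np.array([-AX[1],AX[0],0])
def cl(x,y,z): return ORG+AX*x+AY*y+np.array([0,0,z])
PC=np.array([.4730,-.3502,.0525]); PX=np.array([-.335,-.942,0]); PX/=np.linalg.norm(PX); PY=np.array([-PX[1],PX[0],0])
def q(jaw,side=1):
    y=np.array([0,0,-1.]); z=np.array(jaw)*side; z=z/np.linalg.norm(z); x=np.cross(y,z)
    return R.from_matrix(np.c_[x,y,z]).as_quat()
E
python3 - <<'E'
from h import *
pts=[cl(x,y,z) for x,y,z in [(168,40,56),(168,-40,56),(174,40,56),(174,-40,56),(0,11,126.5),(0,-11,126.5),(44,11,126.5),(88,17,78),(88,-17,78),(80,17,78),(-38,40,6),(-38,-40,6),(174,40,6),(0,0,118)] for x,y,z in [(x/1e3,y/1e3,z/1e3)]]
pr=[PC+PX*a*.021+PY*b*.016+np.array([0,0,.0525]) for a in(1,-1) for b in(1,-1)]+[PC+PX*a*.010+PY*b*.016-np.array([0,0,.0525]) for a in(1,-1) for b in(1,-1)]
for n in('side','top'):
    im=cv2.imread(f'pics/{n}0.png')
    def dr(P,x0,y0,x1,y1,f,fn):
        c=cv2.resize(im[y0:y1,x0:x1],None,fx=f,fy=f,interpolation=cv2.INTER_CUBIC)
        for u,v in proj(n,P): cv2.drawMarker(c,(int((u+.5-x0)*f),int((v+.5-y0)*f)),(0,0,255),cv2.MARKER_CROSS,11,1)
        cv2.imwrite(fn,c)
    if n=='side': dr(pts,255,165,375,270,6,'pics/o1.png'); dr(pr,145,225,205,295,8,'pics/o2.png')
    else: dr(pts,195,150,315,210,6.6,'pics/o3.png'); dr(pr,355,225,405,265,10,'pics/o4.png')
E
```

```text
(no output)
```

View pics/o1.png

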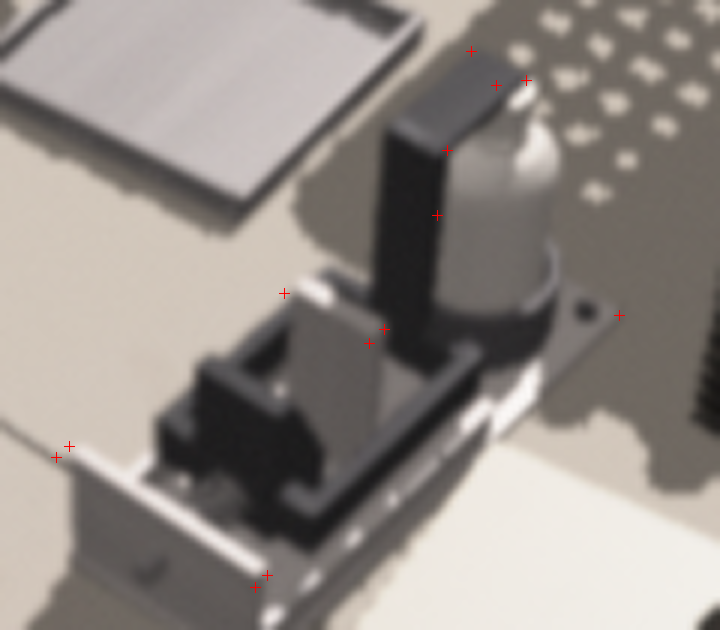

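View pics/o2.png

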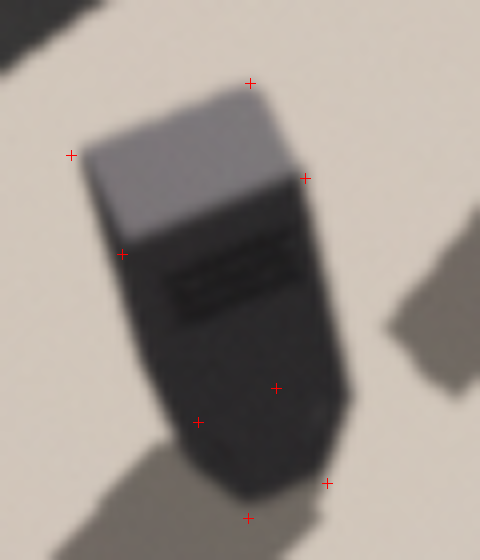

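View pics/o3.png

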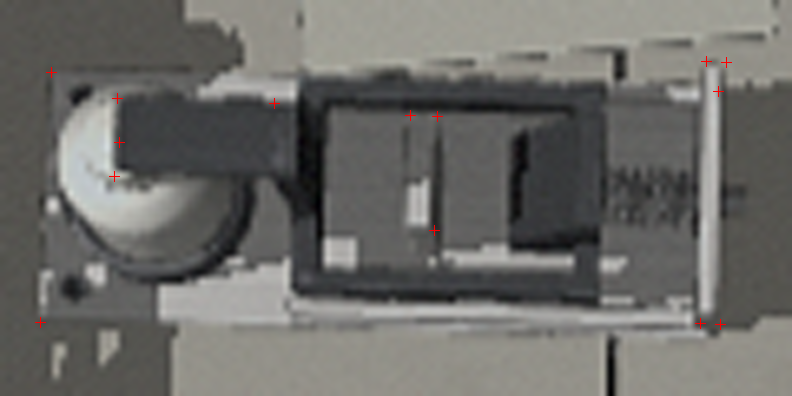

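View pics/o4.png

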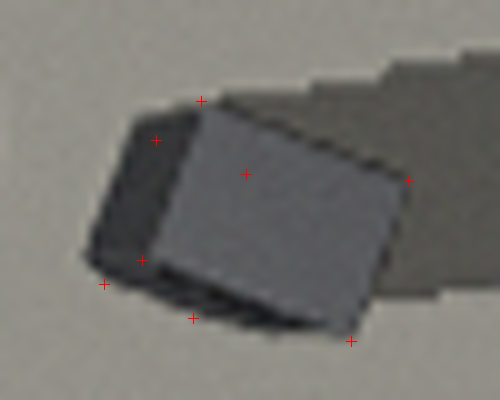

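The projections agree within about 1–2 px in both views, which is the stated 2 mm calibration. Now I'll grasp the prop, swinging in at a small radius to stay clear of the basket.

```bash
cat > a1.py <<'E'
from h import *
from bench import ik
cur=np.array(read_state()['joint_pos'])
print('jaw now',R.from_quat(read_state()['eef_rot']).as_matrix()[:,2].round(2))
rad=lambda a:q([np.cos(a),np.sin(a),0])
for s in (1,-1):
    for nm,p,j in [('prop',[.473,-.35,.08],PY),('gap',cl(.113,0,.09),AY),('bot',cl(0,0,.1),AY),('tray',[.443,.015,.1],AY)]:
        print(s,nm,np.round(ik(p,q(j,s)),2))
for p in ([.12,.33,.3],[.35,0.,.3]): print([np.round(ik(p,q(j)),2) for j in ([1,0,0],[-1,0,0],[.34,.94,0],[-.34,-.94,0])])
E
python3 a1.py
```

```text
jaw now [ 0.33  0.94 -0.  ]
1 prop [-0.64  0.18 -0.04  1.35  0.    1.28]
1 gap [-0.23  0.25  0.06  1.38  0.    1.34]
1 bot [-0.05  0.21  0.04  1.39  0.    1.52]
1 tray [ 0.03 -0.18 -0.36  1.39  0.    1.61]
-1 prop [-0.64  0.18 -0.04  1.35  0.   -1.87]
-1 gap [-0.23  0.25  0.06  1.38  0.   -1.8 ]
-1 bot [-0.05  0.21  0.04  1.39  0.   -1.62]
-1 tray [ 0.03 -0.18 -0.36  1.39  0.   -1.54]
[array([ 1.22, -0.35, -0.1 ,  1.82,  0.  ,  2.79]), array([ 1.22, -0.35, -0.1 ,  1.82,  0.  , -0.35]), array([ 1.22, -0.35, -0.1 ,  1.82,  0.  ,  1.57]), array([ 1.22, -0.35, -0.1 ,  1.82,  0.  , -1.57])]
[array([ 0.  , -0.35, -0.11,  1.82,  0.  ,  1.57]), array([ 0.  , -0.35, -0.11,  1.82,  0.  , -1.57]), array([ 0.  , -0.35, -0.11,  1.82,  0.  ,  0.35]), array([ 0.  , -0.35, -0.11,  1.82,  0.  , -2.79])]
```

Run:
```python
from h import *
reach([.12,.33,.3],q([.34,.94,0]))
reach([.35,0,.3],q([1,0,0]))
Q=q(PY)
reach(PC+[0,0,.15],Q)
grip(.065,60)
for n in('top','side'): cv2.imwrite(f'pics/{n}1.png',read_camera(n)[:,:,::-1])
s=read_state();print(s['t'],s['ee_pos'],s['contact_force'],s['grip_width'])
```

```text
4.3417 [ 0.47309452 -0.34995475  0.20271771] [ 0.61215693  0.73586502 -0.83599034] 0.06505312381105204
```

Run:
```python
import cv2,numpy as np
a=cv2.imread('pics/side1.png')[130:340,80:300];b=cv2.imread('pics/top1.png')[180:320,300:470]
cv2.imwrite('pics/v1.png',np.hstack([cv2.resize(a,(400,382)),cv2.resize(b,(400,382))]))
```

```text
(no output)
```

View pics/v1.png

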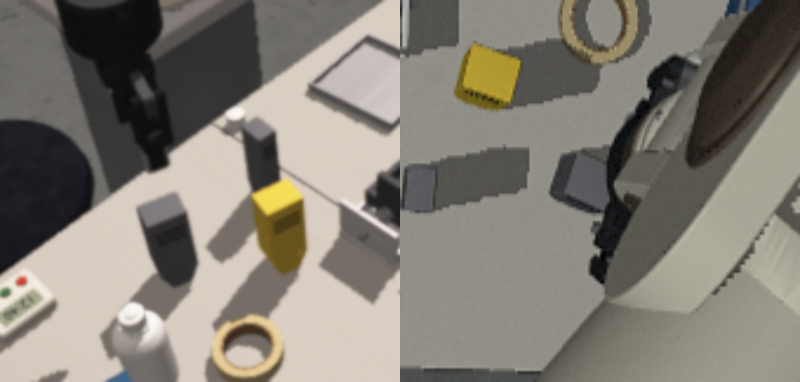

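Side view: the open finger at crop (155,165) is directly above the thick prop at (165,205). The top view is blocked by the forearm. Descending and grasping.

```bash
python3 - <<'E'
from h import *
p=PC.copy(); p[2]=.080
print(move_l(p,velocity=.12,until_force=8))
s=read_state();print(s['t'],s['ee_pos'],s['contact_force'])
grip(.0,60)
s=read_state();print(s['t'],s['ee_pos'],s['contact_force'],s['grip_width'])
p[2]=.225; move_l(p,velocity=.15)
reach(cl(.113,0,.225),q(AY))
s=read_state();print(s['t'],s['ee_pos'],s['contact_force'],s['grip_width'])
for n in('top','side'): cv2.imwrite(f'pics/{n}2.png',read_camera(n)[:,:,::-1])
E
python3 - <<'E'
import cv2,numpy as np
a=cv2.imread('pics/side2.png')[60:280,220:420];b=cv2.imread('pics/top2.png')[120:260,180:350]
cv2.imwrite('pics/v2.png',np.hstack([cv2.resize(a,None,fx=2,fy=2),cv2.resize(b,(400,440))]))
E
```

```text
False
5.5167 [ 0.47338584 -0.35048449  0.08090565] [ 0.01774834 -0.20520762  0.34251803]
5.9083 [ 0.47326798 -0.35040464  0.0806253 ] [-0.09554648 -0.77711592  3.67719626] 0.03138477446295221
8.0 [ 0.60466756 -0.14268022  0.22482873] [-1.23358547 -0.82902371 -0.98500832] 0.031603656015055624
```

View pics/v2.png

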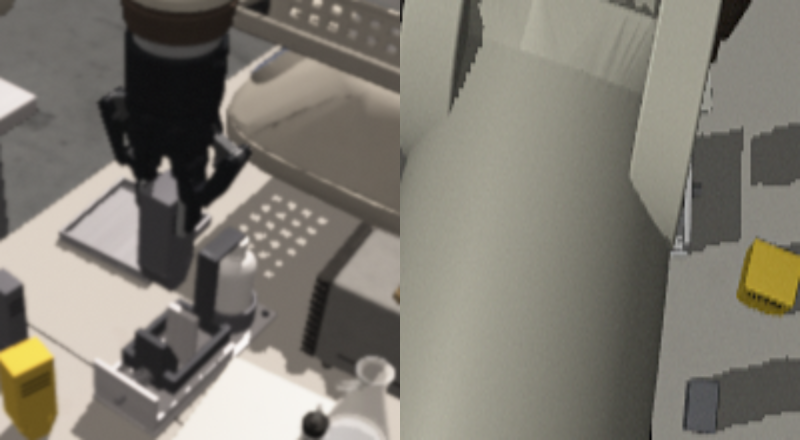

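The prop is held, gripper width 31.6 mm. I'll lower it to just above the lead-in and check its place along the clamp in the side view.

Run:
```python
from h import *
move_l(cl(.113,0,.172),velocity=.12,until_force=6)
s=read_state();e=s['ee_pos'];print(s['t'],e,s['contact_force'])
cv2.imwrite('pics/side3.png',read_camera('side')[:,:,::-1])
im=cv2.imread('pics/side3.png'); x0,y0,x1,y1,f=255,120,375,270,5
c=cv2.resize(im[y0:y1,x0:x1],None,fx=f,fy=f,interpolation=cv2.INTER_CUBIC)
fz=e[2]-.0806
prop=[np.array([e[0],e[1],0])+AX*a+AY*b*.016+[0,0,fz+z] for a,z in((.021,.105),(-.021,.105),(.021,.026),(-.021,.026),(.01,0),(-.01,0)) for b in(1,-1)]
cla=[cl(*v) for v in((.168,.04,.056),(.168,-.04,.056),(.088,.017,.078),(.088,-.017,.078),(0,-.011,.1265),(.13,.016,.082),(.13,-.016,.082))]
for P,col in((prop,(0,0,255)),(cla,(0,255,0))):
    for u,v in proj('side',P): cv2.drawMarker(c,(int((u+.5-x0)*f),int((v+.5-y0)*f)),col,cv2.MARKER_CROSS,11,1)
cv2.imwrite('pics/v3.png',c[:600])
```

```text
8.6917 [ 0.60504058 -0.1422223   0.17264814] [-0.06464191  0.38055548 -1.96858123]
```

View pics/v3.png

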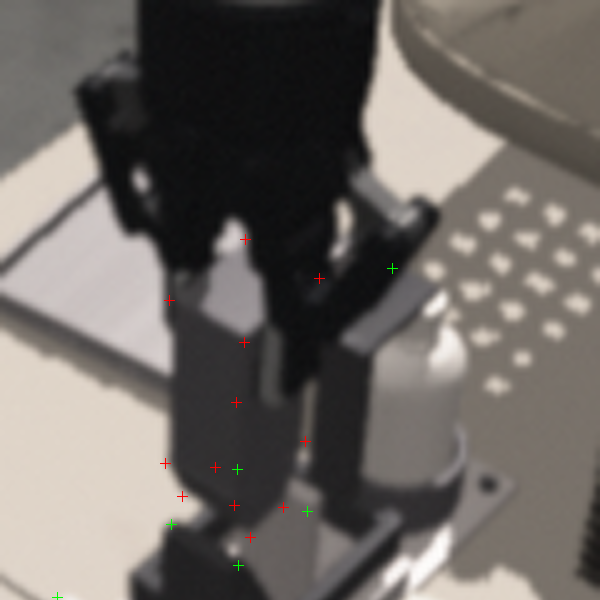

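Run:
```python
from h import *
im=cv2.imread('pics/side0.png'); x0,y0,x1,y1,f=262,205,330,265,11
c=cv2.resize(im[y0:y1,x0:x1],None,fx=f,fy=f,interpolation=cv2.INTER_CUBIC)
cla=[cl(*v) for v in((.168,.04,.056),(.168,-.04,.056),(.174,.04,.056),(.174,-.04,.056),(.088,.017,.078),(.088,-.017,.078),(.08,.017,.078),(.08,-.017,.078))]
pp=proj('side',cla);print(pp.round(1).tolist())
for u,v in pp: cv2.drawMarker(c,(int((u+.5-x0)*f),int((v+.5-y0)*f)),(0,0,255),cv2.MARKER_CROSS,11,1)
cv2.imwrite('pics/v4.png',c)
```

```text
[[299.1, 260.4], [266.0, 239.0], [297.1, 262.4], [263.9, 240.8], [316.1, 221.8], [302.0, 213.5], [318.6, 219.4], [304.5, 211.2]]
```

View pics/v4.png

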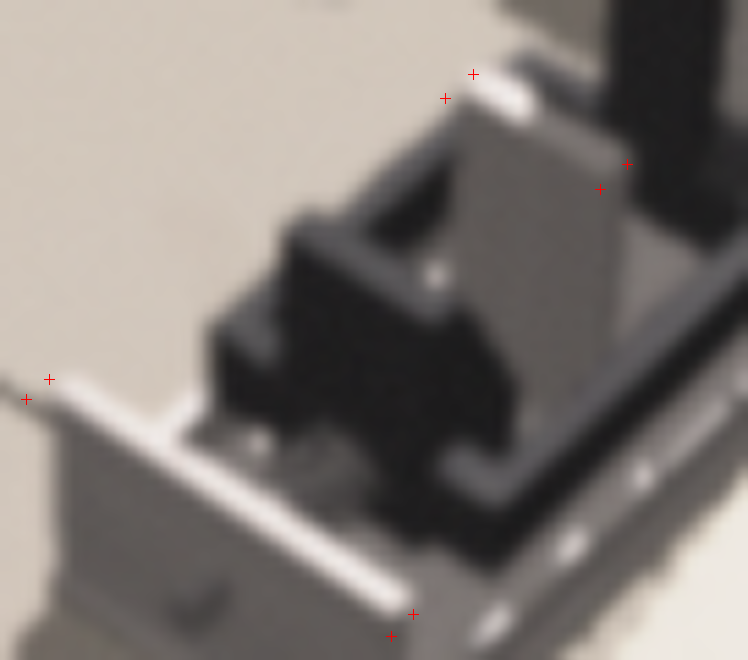

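Relative to the clamp, the prop sits about +1 mm in x and −2 mm in y. I'll correct that and push down with a firmer grip.

Run:
```python
from h import *
grip(0,110)
move_l(cl(.1122,.0015,.172),velocity=.05)
for z in (.150,.13,.11,.095):
    r=move_l(cl(.1122,.0015,z),velocity=.05,until_force=26)
    s=read_state();print(round(s['t'],2),z,r,s['ee_pos'].round(4),s['contact_force'].round(1),round(s['grip_width'],4))
    if r: break
cv2.imwrite('pics/side4.png',read_camera('side')[:,:,::-1])
im=cv2.imread('pics/side4.png')[120:270,255:375]
cv2.imwrite('pics/v5.png',cv2.resize(im,None,fx=4,fy=4,interpolation=cv2.INTER_CUBIC))
```

```text
9.8 0.15 False [ 0.6064 -0.1407  0.1497] [-0.2  2.7 -1.6] 0.0307
10.35 0.13 False [ 0.6069 -0.1404  0.13  ] [ 1.2  5.3 -0.8] 0.0307
10.9 0.11 False [ 0.6071 -0.1401  0.1101] [ 1.7  6.  -0.7] 0.0309
11.35 0.095 False [ 0.607  -0.1399  0.0947] [ 1.8  6.9 -3.1] 0.0311
```

View pics/v5.png

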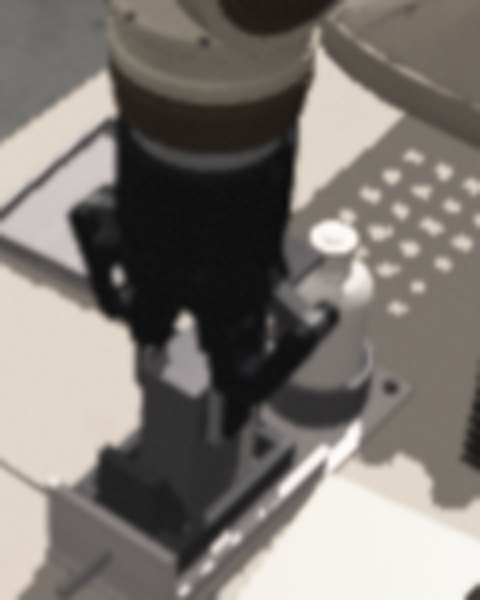

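The catch is drawn back and the cap (crop 335,240) is clear of the nose. Seating the last 8 mm.

Run:
```python
from h import *
r=move_l(cl(.1122,.0015,.083),velocity=.02,until_force=20)
s=read_state();print(round(s['t'],2),r,s['ee_pos'].round(4),s['contact_force'].round(1),round(s['grip_width'],4))
wait(.2);s=read_state();print(s['ee_pos'].round(4),s['contact_force'].round(1))
grip(.06)
s=read_state();print(round(s['t'],2),s['ee_pos'].round(4),s['contact_force'].round(1),round(s['grip_width'],4))
p=np.array(s['ee_pos']); 
move_l(p+[0,0,.13],velocity=.15)
for n in('top','side'): cv2.imwrite(f'pics/{n}5.png',read_camera(n)[:,:,::-1])
im=cv2.imread('pics/side5.png')[150:270,255:375]
cv2.imwrite('pics/v6.png',cv2.resize(im,None,fx=5,fy=5,interpolation=cv2.INTER_CUBIC))
```

```text
11.88 True [ 0.607  -0.1394  0.0867] [-0.8  4.1  6.2] 0.0303
[ 0.6071 -0.1393  0.0868] [-1.5  4.6  4.8]
12.47 [ 0.6064 -0.1396  0.0855] [ 0.1 -0.  -0.3] 0.06
```

View pics/v6.png

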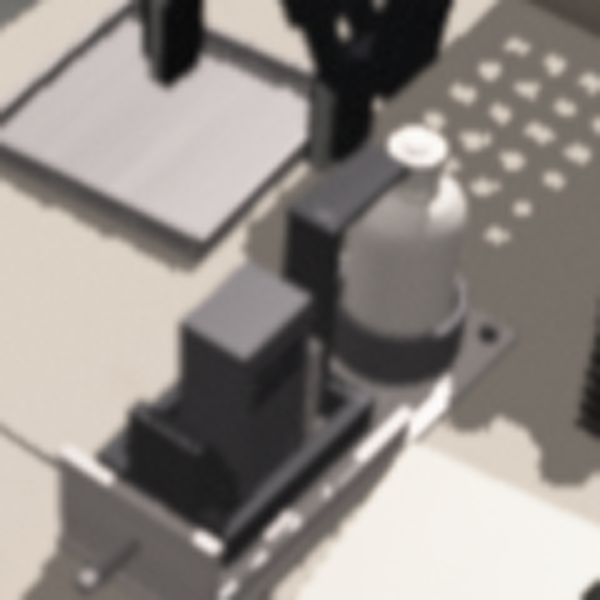

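Force stopped the push at TCP z=0.0867, against 0.0866 expected for a seated foot. The prop stands alone at crop (245,390), and the cap top is at (416,146), i.e. side pixel (337.7,178.7). Measuring both.

Run:
```python
from h import *
b=np.array([1.2,-.9])
print('cap raw',onz('side',[(337.7,178.7)],.117),'corr',onz('side',[np.array([337.7,178.7])-b],.117), 'model',cl(0,0,.117))
# prop top corners in crop: left(182,322) near(243,362) right(312,298) far(255,262)
C=[(x/5+255-.5,y/5+150-.5) for x,y in[(182,322),(243,362),(312,298),(255,262)]]
P=onz('side',np.array(C)-b,.111); print(P.round(4).tolist(),P.mean(0),[np.linalg.norm(P[i]-P[(i+1)%4]).round(4) for i in range(4)])
print('model gap',cl(.112,0,.111))
```

```text
cap raw [[ 0.60523965 -0.0270182   0.117     ]] corr [[ 0.60496613 -0.03074953  0.117     ]] model [ 0.6052 -0.0288  0.117 ]
[[0.5918, -0.1602, 0.111], [0.6212, -0.1617, 0.111], [0.6207, -0.1196, 0.111], [0.593, -0.1181, 0.111]] [ 0.60666101 -0.13990324  0.111     ] [np.float64(0.0294), np.float64(0.0421), np.float64(0.0278), np.float64(0.0421)]
model gap [ 0.605088   -0.14079994  0.111     ]
```

Prop top at z=0.111 measures 42.1 mm thick and is centred within 1.5 mm of the gap target, so it's seated. The bottle axis agrees within 2 mm. Grasping the cap.

Run:
```python
from h import *
reach([.6055,-.0290,.215],q(AY))
r=move_l([.6055,-.0290,.103],velocity=.1,until_force=6)
s=read_state();print(round(s['t'],2),r,s['ee_pos'].round(4),s['contact_force'].round(1))
grip(0,35)
s=read_state();print(round(s['t'],2),s['ee_pos'].round(4),s['contact_force'].round(1),round(s['grip_width'],4))
cv2.imwrite('pics/side6.png',read_camera('side')[:,:,::-1])
im=cv2.imread('pics/side6.png')[120:270,255:375]
cv2.imwrite('pics/v7.png',cv2.resize(im,None,fx=4,fy=4,interpolation=cv2.INTER_CUBIC))
```

```text
15.38 False [ 0.6059 -0.029   0.1038] [-0.4  0.   1. ]
15.79 [ 0.6058 -0.029   0.1035] [-0.1  0.5  3.1] 0.0229
```

View pics/v7.png

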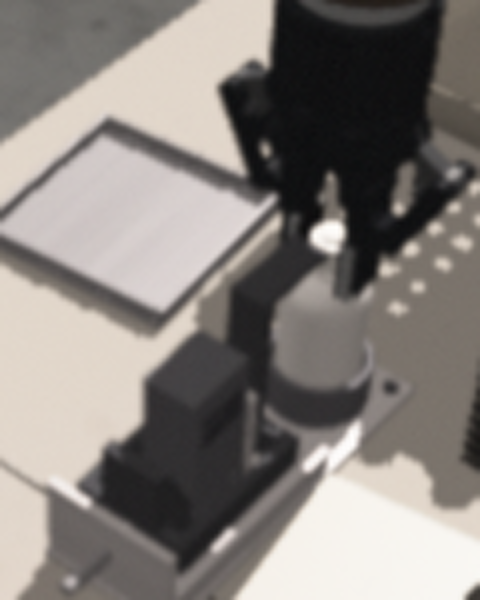

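Fingers are closed on the cap (22.9 mm). Lift straight up, carry it to the tray, and lower.

Run:
```python
from h import *
p=np.array(read_state()['ee_pos'])
r=move_l(p+[0,0,.13],velocity=.1,until_force=12)
s=read_state();print(round(s['t'],2),r,s['ee_pos'].round(4),s['contact_force'].round(1),round(s['grip_width'],4))
if not r:
    move_l([.443,.013,.2],velocity=.12)
    s=read_state();print(round(s['t'],2),s['ee_pos'].round(4),s['contact_force'].round(1),round(s['grip_width'],4))
cv2.imwrite('pics/side7.png',read_camera('side')[:,:,::-1])
im=cv2.imread('pics/side7.png')[40:280,200:400]
cv2.imwrite('pics/v8.png',cv2.resize(im,None,fx=2.5,fy=2.5,interpolation=cv2.INTER_CUBIC))
```

```text
16.45 True [ 0.606  -0.0287  0.144 ] [0.7 1.7 0.8] 0.0232
```

View pics/v8.png

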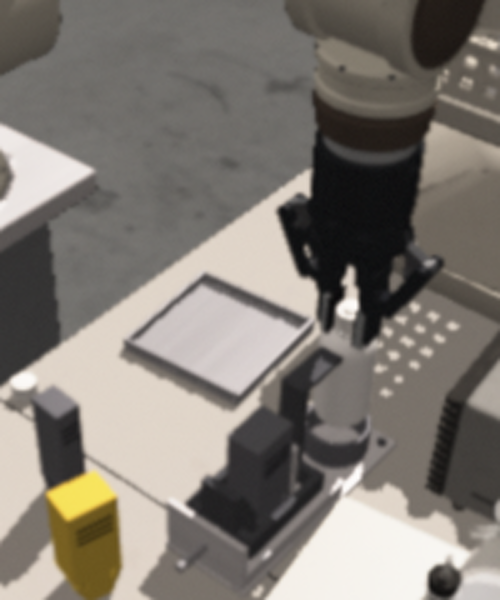

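The lift stopped on a 12 N change after 40 mm. The underside is at 46 mm, already above the 28 mm collar, and the shoulder is at nose height (121 mm), so it is probably brushing the nose. The bottle is free of the collar, so I'll shift it away from the nose and continue.

Run:
```python
from h import *
p=np.array(read_state()['ee_pos'])
f=lambda r:(lambda s:print(round(s['t'],2),r,s['ee_pos'].round(4),s['contact_force'].round(1),round(s['grip_width'],4)))(read_state())
p+=[0,0,-.003]; f(move_l(p,velocity=.05))
p+=[0,.010,0]; f(move_l(p,velocity=.05,until_force=10))
p[2]=.245; r=move_l(p,velocity=.1,until_force=12); f(r)
cv2.imwrite('pics/side8.png',read_camera('side')[:,:,::-1])
im=cv2.imread('pics/side8.png')[40:280,200:400]
cv2.imwrite('pics/v9.png',cv2.resize(im,None,fx=2.5,fy=2.5,interpolation=cv2.INTER_CUBIC))
```

```text
16.75 False [ 0.605  -0.0288  0.138 ] [ 0.2 -0.3 -0.2] 0.0232
17.1 False [ 0.6055 -0.0183  0.139 ] [-0.   0.5 -0.1] 0.0231
18.31 False [ 0.6053 -0.0187  0.2442] [ 0.  -0.1 -0.1] 0.0235
```

View pics/v9.png

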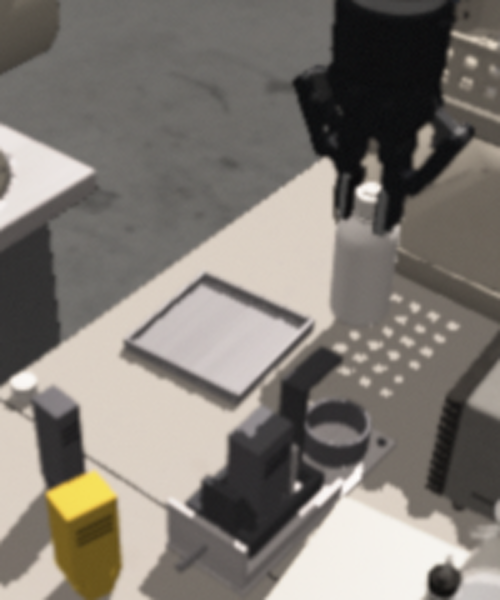

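The bottle is free and upright, and the prop is still in place. Now to the tray.

Run:
```python
from h import *
f=lambda r:(lambda s:print(round(s['t'],2),r,s['ee_pos'].round(4),s['contact_force'].round(1),round(s['grip_width'],4)))(read_state())
move_l([.443,.013,.244],velocity=.13)
f(move_l([.443,.013,.122],velocity=.1,until_force=10))
f(move_l([.443,.013,.097],velocity=.02,until_force=3))
cv2.imwrite('pics/side9.png',read_camera('side')[:,:,::-1])
im=cv2.imread('pics/side9.png')[40:280,200:400]
cv2.imwrite('pics/v10.png',cv2.resize(im,None,fx=2.5,fy=2.5,interpolation=cv2.INTER_CUBIC))
```

```text
21.15 False [0.4434 0.013  0.1227] [ 0.5 -0.3  0. ] 0.0231
22.06 True [0.443  0.0131 0.1026] [-0.5  0.4  4.4] 0.0232
```

View pics/v10.png

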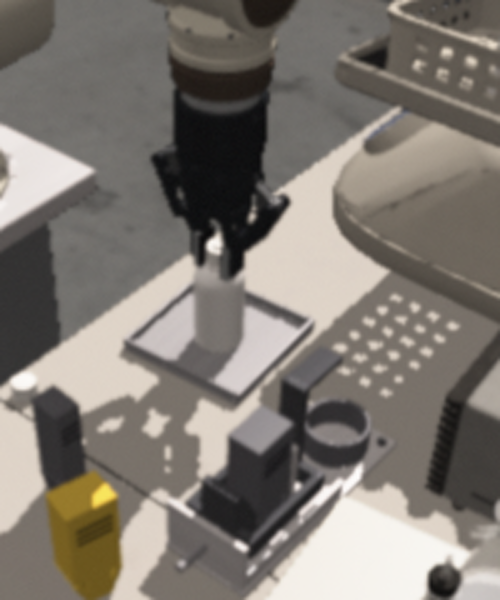

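The bottle met the tray floor at TCP z=0.1026, against 0.1015 expected, at crop (218,310). Release, withdraw, check.

Run:
```python
from h import *
f=lambda r:(lambda s:print(round(s['t'],2),r,s['ee_pos'].round(4),s['contact_force'].round(1),round(s['grip_width'],4)))(read_state())
p=np.array(read_state()['ee_pos'])
wait(.3); grip(.035); grip(.06); f(0)
p=np.array(read_state()['ee_pos'])
move_l(p+[0,0,.14],velocity=.12)
reach([.35,0,.3],q([1,0,0])); wait(.3); f(0)
for n in('top','side'): cv2.imwrite(f'pics/{n}10.png',read_camera(n)[:,:,::-1])
a=cv2.imread('pics/side10.png')[130:280,160:360];b=cv2.imread('pics/top10.png')[140:300,150:430]
cv2.imwrite('pics/v11.png',np.hstack([cv2.resize(a,(400,300),interpolation=2),cv2.resize(b,(400,300),interpolation=2)]))
```

```text
23.05 0 [0.4425 0.013  0.1021] [-0.3 -0.4  0.1] 0.06
25.18 0 [3.503e-01 1.000e-04 2.991e-01] [-0.2 -0.4 -0.4] 0.0599
```

View pics/v11.png

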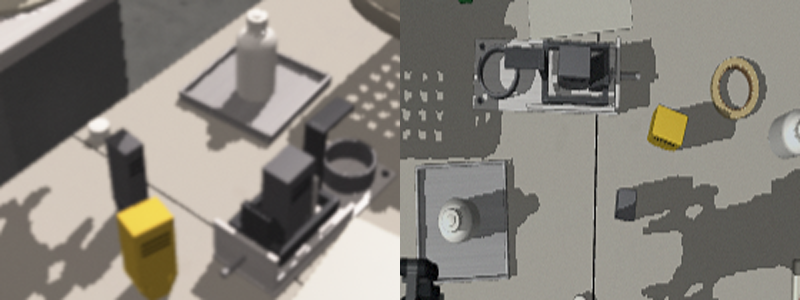

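Both views show the bottle upright on the tray floor (side crop 257,60; top crop 458,220) and the thick prop standing in the gap (288,200). The thin prop is untouched. Handing in.

```bash
python3 -c "
from bench import *
print(job_done())"
```

```text
the job is handed in; nothing more can be done
None
```

I pushed the thick grey prop foot down into the gap, lifted the bottle out, stood it upright on the tray floor, and handed the job in at about 25 s of the 54 s allowed.

- **Prop:** it seated at TCP z 0.0867, against 0.0866 expected. After release its top measured 42.1 mm thick, and it was within 1.5 mm of the gap target. It keeps the catch drawn back.
- **Bottle:** it met the tray floor about 1 mm higher than predicted, at TCP z 0.1026 against 0.1015. The last pictures from both cameras show it upright near the middle of the tray.
- **Everything else:** the thin prop and the yellow block look unmoved, and the gripper is well clear.

**Failed or disagreed:**
- **Lift:** the first lift stopped on a force change of about 12 N after 40 mm, most likely the bottle's shoulder brushing the nose tip. The bottle was already above the collar, so I lowered it by a few millimetres, shifted it 10 mm away from the nose and lifted it freely. The prop did not visibly move.
- **Cameras:** the two views disagreed by about 1–2 px, in line with the stated 2 mm calibration.

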